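# Free the seized bench tap

### The job

The bench tap with two hose nozzles is seized by a lump of scale. Work its wing handle loose by rocking it back and forth, all the way to the stop each way, until it breaks free, then turn it counter-clockwise (seen from above) fully open and let go. Leave the wing handles of the other two taps as they are.

Things in the scene. Friction and masses are not known exactly. Their poses are not given: they have to be found in the camera images.
- seized (a joint): turn of the seized wing, rad, counter-clockwise from above; 0: wing square to the nozzle line; starts within 0.1 of 0. Seized, it swings only from a stop at -0.44 to a block at about +0.48. Full swings to both stops in turn (past 0.4) loosen it: after 2 or 3 clockwise swings and those back, it passes the block to its stop at 1.0, open. Drag 0.1 N m; stays where left; pressing on a stop is harmless
- seized_grip (a point): centre of the seized tap's wing, on its axis, 112 mm above the bench; x along the wing, z up. Wing: steel bar 56 mm long (x), 12 thick, 30 high. Under it a stout steel body 74 mm across, shoulder 76 mm high, neck 36 across to 84 mm; fixed to the bench. Two brass hose nozzles stick out level on opposite sides, to 66 mm from the axis, 56 mm up. Three like taps in a row, any order, over 140 mm apart
- single_end (a point): a mark at one end of the wing handle of the tap with a single nozzle, 28 mm from its axis, 112 mm above the bench (x points outward along the wing); same size of tap and wing, its wing turns easily and must stay as it is
- gauged_end (a point): the same mark on the wing handle of the tap that has no nozzle but a round white-faced dial gauge, 44 mm across; its wing turns easily and must stay as it is
Mind the look-alikes: they are no part of the job. Leave any green look-alike of the part that bears seized alone.

How it is judged:
On the way, in this order (a step that is already met when the one before it is completed fails the run):
1. the wing of the seized tap has been rocked clockwise (below -0.2 rad) (value of joint seized below -0.2 rad), for 0.02 s.
2. then rocked back counter-clockwise (above 0.2 rad) (value of joint seized above 0.2 rad), for 0.02 s.
At the end, for the whole second after the job is handed in: The seized tap's wing stands open, beyond 0.8 rad (its stop is at 1.0), at rest and released, and the wing ends of the other two taps are within 10 mm of where they began (value of joint seized above 0.8 rad and velocity of joint seized below 0.05 rad/s and distance of each of single_end, gauged_end from where it was at the start of the episode below 0.01 m); the robot touches nothing.
It fails at once if another tap's wing is turned (its end moves more than 10 mm) (distance of any of single_end, gauged_end from where it was at the start of the episode above 0.01 m).
It also fails if it takes over 48 s, if anything falls off the work surface, if the arm or the gripper's body presses on something with over 40 N, if the wrist force passes 120 N, or if a joint passes its speed limit or range.

### The arm

A 6-joint arm with a two-finger parallel gripper is mounted at the origin on the work surface. World frame = base frame: x ahead of the robot, y to its left, z up, the work surface at z = 0. Lengths are in m, angles in rad, forces in N, time in s.
With the tool pointing down it reaches from about 0.35 to 0.975 m from the base axis. Payload 4.9 kg.
Tool frame: the origin (TCP) lies midway between the tips of the shut fingers; the grasp point (between the pads) lies 19 mm behind it; z points along the fingers, y is the direction in which the jaws open and shut (so a half turn about z gives the same grasp; the last joint's range is limited). The gripper opens to 85 mm and grips with 20 to 120 N. Pads are 22 mm wide; open, the fingers measure 114 mm over their backs; the gripper's body (76 mm by 85 mm) begins 54 mm behind the grasp point. The pads swing forward as they close: fully open they stand 13 mm farther back than shut.
Start: joints at [0.992, 0.053, 1.613, -0, 1.476, -0.119], TCP at [0.277, 0.56, 0.231] pointing down, gripper open.
Joint ranges: [-3.01, 3.01], [-1.01, 2.22], [0.06, 2.58], [-1.02, 4.17], [0.09, 2.62], [-3.14, 3.14]. Speed limits (rad/s): [2.57, 2.57, 3.14, 3.14, 3.14, 3.14].

### API

Orientations are given as a unit quaternion [w, x, y, z].
In Python, from workcell import ctrl, get_image, camera_model, job_done gives the robot as it stands. The module is installed in compiled form; this text tells all that it offers. Calls block until the motion is done:
- ctrl.move_to(position, orientation): joint-space move of the TCP to a pose.
- ctrl.move_l(position, velocity=0.15, orientation=None, threshold=None): straight line of the TCP; orientation=None keeps the orientation; velocity is the mean speed in m/s. With threshold (N) it stops when the force on the tool has changed by that much, and returns True; else False.
- ctrl.move_joints(angles): joint-space move.
- ctrl.set_gripper(opening, grip_force=None): finger opening in m; grip_force is the grip in N (None keeps the last); returns when the fingers have stopped.
- ctrl.dwell(seconds).
- ctrl.inverse_kinematics(position, orientation): joint angles nearest the present ones, or None.
- ctrl.get_obs(): the state.
- get_image(name): name is "scene" or "top" or "wrist"; returns the picture (420x560x3 uint8, red, green, blue); there is no depth.
- camera_model(name): a dict with "intrinsics" (3x3 intrinsics, pixels), "R" (3x3) and "t" (3): a world point X has camera coordinates R X + t; the wrist camera has in their place "T_tool_cam" (4x4, takes a point from camera to tool coordinates, whose origin is the TCP and whose axes are the flange's). Camera axes: x right, y down, z forward; pixel columns grow to the right and rows downward; lengths in m; the calibration is good to about 2 mm. A picture is of the moment at which its call begins: read the wrist's pose just before it. camera_model takes no time and is no camera call.
A pose or a line that the arm cannot do raises ctrl.IKError and nothing moves.
- job_done(): hands the job in, once; it reports no verdict.
The state is a dict: "t": time; "joint_pos": joint angles; "qd": joint speeds; "tau": joint torques, N m; "position": TCP position; "tool_rot": TCP orientation; "wrist_force": force on the tool from outside, world axes, zero at the start; "wrist_torque": the same for the moment, N m; "gripper_width": finger opening in m.
Only numpy, scipy, OpenCV 4.12 (cv2) and the standard library are available. Lean on these libraries where they do the work, as an engineer would, in place of code of your own. Each camera call takes 0.05 s, during which the arm holds its last target.

## Working session

There is one attempt and no reset: what is moved stays moved. The work goes in short steps, each a Python script; the robot and the scene stay as the last script left them, time stands still between calls to the robot, and variables do not carry over. Pictures are saved under pics/ and viewed, and the job is handed in when it is done.

```bash
mkdir -p pics; python3 - <<'E'
from workcell import ctrl,get_image,camera_model
import cv2
for n in("scene","top","wrist"):
    cv2.imwrite(f"pics/{n}0.png",get_image(n)[:,:,::-1])
    m=camera_model(n);print(n,m)
o=ctrl.get_obs();print(o)
E
```

```text
scene {'intrinsics': array([[397.52590595,   0.        , 284.39894159],
       [  0.        , 397.52590595, 211.08123111],
       [  0.        ,   0.        ,   1.        ]]), 'R': array([[ 0.07413328,  0.99724722,  0.00149541],
       [ 0.85493737, -0.06278212, -0.51491795],
       [-0.51340661,  0.03945104, -0.85723816]]), 't': array([ 0.00944955, -0.32948352,  1.1909208 ])}
top {'intrinsics': array([[398.72302436,   0.        , 280.41542385],
       [  0.        , 398.72302436, 209.34953081],
       [  0.        ,   0.        ,   1.        ]]), 'R': array([[ 0.01382708, -0.99971823, -0.01929438],
       [-0.99292175, -0.01145152, -0.11821705],
       [ 0.11796279,  0.02079241, -0.99280031]]), 't': array([-0.03648994,  0.43023632,  0.95782677])}
wrist {'intrinsics': array([[300.8760294 ,   0.        , 283.06686091],
       [  0.        , 300.8760294 , 212.31328315],
       [  0.        ,   0.        ,   1.        ]]), 'T_tool_cam': array([[ 9.18157035e-05, -9.61930305e-01, -2.73294857e-01,
         6.95100356e-02],
       [ 9.99999643e-01, -1.41123669e-04,  8.32678694e-04,
        
[... 168 characters left out ...]
   1.00000000e+00]])}
{'t': 0.15, 'joint_pos': array([ 9.91979527e-01,  5.32160133e-02,  1.61395679e+00,  1.44634629e-05,
        1.47602333e+00, -1.19022510e-01]), 'qd': array([ 0.00021005, -0.00307037, -0.00460069, -0.00082197, -0.00018587,
       -0.0004347 ]), 'tau': array([ 3.39369180e-04, -3.94245529e+01, -3.70719945e+01, -1.06665645e-04,
        4.71563078e-03,  1.49947493e-05]), 'position': array([0.27709498, 0.5596786 , 0.23035178]), 'tool_rot': array([-2.80865417e-04,  2.27877975e-01,  9.73689368e-01, -7.50966421e-04]), 'wrist_force': array([-0.27733723,  0.46992537,  1.0129534 ]), 'wrist_torque': array([ 0.00715656, -0.02185848, -0.0104768 ]), 'gripper_width': 0.08554226607903796}
```

View pics/scene0.png

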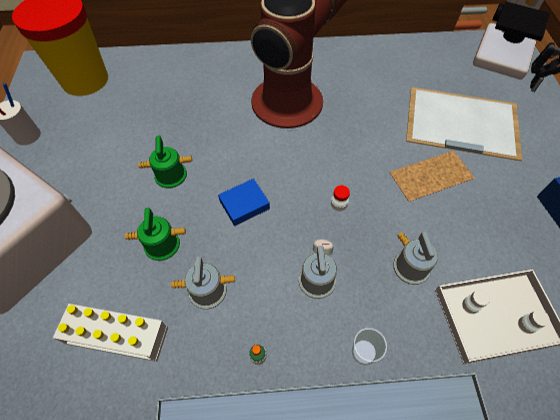

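View pics/top0.png

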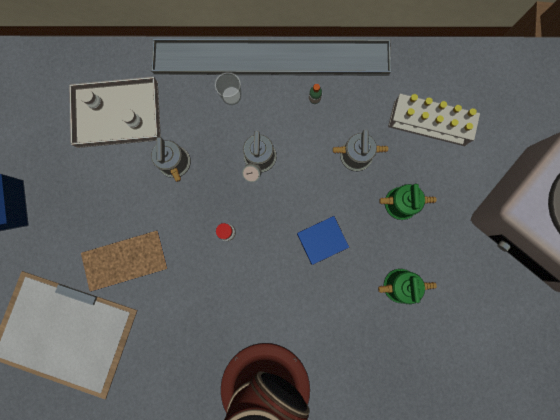

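View pics/wrist0.png

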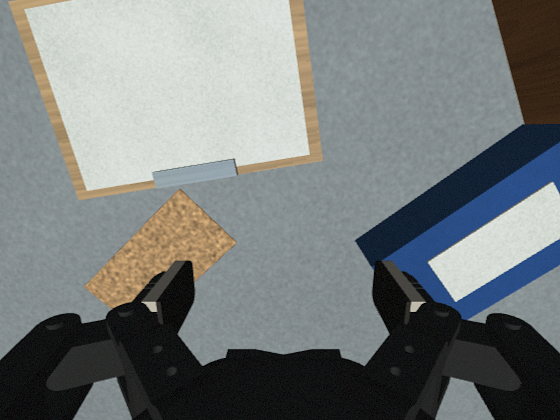

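Candidates in the top view: the grey two-nozzle tap at (361,150) fits the description. The green two-nozzle look-alikes are at (408,200) and (408,288), the grey single-nozzle tap at (167,155), and the grey gauged tap at (258,150). I choose the first and check it in a close crop with a measurement.

```bash
cat > h.py <<'E'
import numpy as np,cv2
from workcell import ctrl,get_image,camera_model
def ray(n,u,v,z):
    m=camera_model(n);d=m["R"].T@np.linalg.solve(m["intrinsics"],[u,v,1.]);c=-m["R"].T@m["t"]
    return c+d*(z-c[2])/d[2]
def proj(n,X):
    m=camera_model(n);p=m["intrinsics"]@(m["R"]@np.array(X)+m["t"]);return p[:2]/p[2]
E
python3 - <<'E'
from h import *
t=cv2.imread("pics/top0.png");s=cv2.imread("pics/scene0.png")
a=cv2.resize(t[110:190,320:400],(560,560),interpolation=cv2.INTER_CUBIC)
cv2.imwrite("pics/crop_t.png",a)
b=cv2.resize(s[245:315,165:245],(640,560),interpolation=cv2.INTER_CUBIC);cv2.imwrite("pics/crop_s.png",b)
for n,im,(u0,u1,v0,v1) in(("top",t,(320,400,110,190)),("scene",s,(165,245,245,315))):
    h=cv2.cvtColor(im,cv2.COLOR_BGR2HSV);m=cv2.inRange(h,(8,110,60),(28,255,255))
    k=np.zeros_like(m);k[v0:v1,u0:u1]=m[v0:v1,u0:u1]
    N,l,st,c=cv2.connectedComponentsWithStats(k)
    pts=[]
    for i in range(1,N):
        if st[i,4]>15:
            p=ray(n,*c[i],.056);pts.append(p);print(n,c[i],st[i],p)
    ys,xs=np.nonzero(k);e=[ray(n,xs.min(),ys[xs==xs.min()].mean(),.056),ray(n,xs.max(),ys[xs==xs.max()].mean(),.056)]
    print("ends",e,np.linalg.norm(e[0]-e[1]),"mid",(e[0]+e[1])/2,"cmid",np.mean(pts,0))
E
```

```text
top [339.27777778 149.5       ] [333 147  13   6  72] [ 0.57472376 -0.17234541  0.056     ]
top [381.7704918  148.45901639] [377 146  11   6  61] [ 0.57818236 -0.27488395  0.056     ]
ends [array([ 0.5745941 , -0.15716618,  0.056     ]), array([ 0.57818753, -0.28747054,  0.056     ])] 0.1303538935158265 mid [ 0.57639081 -0.22231836  0.056     ] cmid [ 0.57645306 -0.22361468  0.056     ]
scene [226.63809524 278.9047619 ] [220 275  15   9 105] [ 0.57416072 -0.17481195  0.056     ]
scene [177.85263158 283.72631579] [171 280  15   8  95] [ 0.57737301 -0.27704787  0.056     ]
ends [array([ 0.57692309, -0.29136225,  0.056     ]), array([ 0.57439766, -0.15926985,  0.056     ])] 0.13211653882952826 mid [ 0.57566038 -0.22531605  0.056     ] cmid [ 0.57576686 -0.22592991  0.056     ]
```

View pics/crop_t.png

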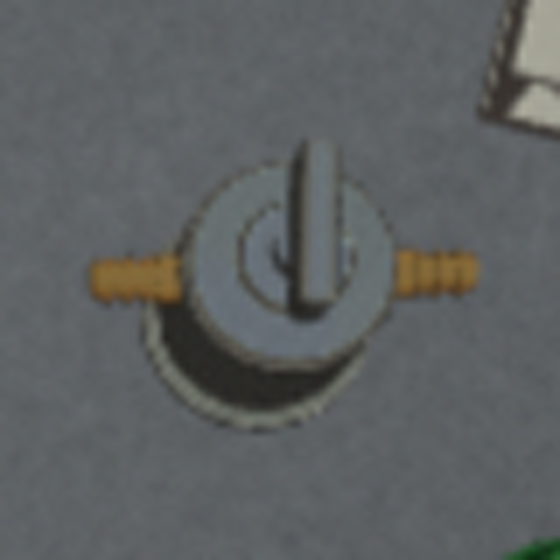

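View pics/crop_s.png

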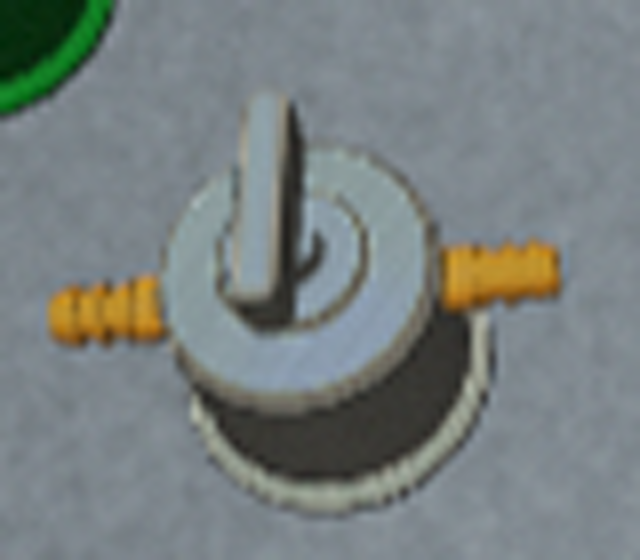

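The crop shows a grey tap with brass nozzles on both sides. Tip to tip measures 130–132 mm against an expected 132, so it's the seized tap. Next I measure the wing and check reach.

```bash
cat >> h.py <<'E'
from scipy.spatial.transform import Rotation as Ro
C=np.array([.576,-.2245]); 
def quat(th,flip=0):
    # tool z down; tool y perpendicular to wing heading th
    x=np.array([np.cos(th),np.sin(th),0])*(-1 if flip else 1);z=np.array([0,0,-1.]);y=np.cross(z,x)
    q=Ro.from_matrix(np.c_[x,y,z]).as_quat();return q[[3,0,1,2]]
E
python3 - <<'E'
from h import *
for n,a,b in(("top",(365.6,130),(365.2,153.5)),("scene",(165+265/8,245+95/8),(165+250/8,245+297/8))):
    p,q=ray(n,*a,.127),ray(n,*b,.127);print(n,p,q,np.linalg.norm(p-q),(p+q)/2,np.arctan2(*( (p-q) if p[0]>q[0] else q-p)[1::-1]))
print(Ro.from_quat(ctrl.get_obs()["tool_rot"][[1,2,3,0]]).as_matrix().round(3))
for f in(0,1):
  for th in(-.5,0,.55,1.1):
    print(f,th,ctrl.inverse_kinematics([*C,.093],quat(th,f)))
E
```

```text
top [ 0.60072909 -0.22254377  0.127     ] [ 0.54651148 -0.22103884  0.127     ] 0.05423848906160262 [ 0.57362029 -0.2217913   0.127     ] -0.027750044613923334
scene [ 0.55196501 -0.22259826  0.127     ] [ 0.60484301 -0.22421435  0.127     ] 0.052902684881373674 [ 0.57840401 -0.2234063   0.127     ] -0.030553064925593083
[[-0.896  0.444 -0.001]
 [ 0.444  0.896 -0.001]
 [ 0.    -0.002 -1.   ]]
0 -0.5 [-4.91960249e-01  1.57631098e-01  1.74031628e+00 -4.44089210e-16
  1.24364527e+00  1.57883608e+00]
0 0 [-4.91960249e-01  1.57631098e-01  1.74031628e+00 -4.44089210e-16
  1.24364527e+00  1.07883608e+00]
0 0.55 [-4.91960249e-01  1.57631098e-01  1.74031628e+00 -4.44089210e-16
  1.24364527e+00  5.28836078e-01]
0 1.1 [-4.91960249e-01  1.57631098e-01  1.74031628e+00 -4.44089210e-16
  1.24364527e+00 -2.11639222e-02]
1 -0.5 [-4.91960249e-01  1.57631098e-01  1.74031628e+00 -4.44089210e-16
  1.24364527e+00 -1.56275658e+00]
1 0 [-4.91960249e-01  1.57631098e-01  1.74031628e+00 -4.44089210e-16
  1.24364527e+00 -2.06275658e+00]
1 0.55 [-4.91960249e-01  1.57631098e-01  1.74031628e+00 -4.44089210e-16
  1.24364527e+00 -2.61275658e+00]
1 1.1 [-4.91960249e-01  1.57631098e-01  1.74031628e+00 -4.44089210e-16
  1.24364527e+00  3.12042873e+00]
```

Wing length is 53–54 mm (about 56 expected), centred near (0.576, -0.223) in agreement with the nozzles. Its heading is about -0.03 and the zero heading about +0.03, so the joint is near -0.06, which is consistent. I go above it and check with the wrist camera.

```bash
sed -i 's/^C=.*/C=np.array([.576,-.2235])/' h.py; python3 - <<'E'
from h import *
o=ctrl.get_obs();p=o["position"]
ctrl.move_l([p[0],p[1],.30],.3)
ctrl.move_to([*C,.26],quat(-.03))
o=ctrl.get_obs();im=get_image("wrist");im=im[:,:,::-1].copy()
print(o["t"],o["position"],o["wrist_force"],o["gripper_width"])
m=camera_model("wrist");T=m["T_tool_cam"];R=Ro.from_quat(o["tool_rot"][[1,2,3,0]]).as_matrix()
c=np.cos(-.03);s=np.sin(-.03)
for d in(-.028,0,.028):
  X=np.array([C[0]+d*c,C[1]+d*s,.127]);xc=T[:3,:3].T@(R.T@(X-o["position"])-T[:3,3]);u=m["intrinsics"]@xc;u=u[:2]/u[2];print(u)
  cv2.circle(im,tuple(int(round(v)) for v in u),2,(0,0,255),-1)
cv2.imwrite("pics/w1.png",im)
E
```

```text
3.475 [ 0.57629871 -0.22275711  0.26011189] [ 0.35609041 -0.42417604  0.33886386] 0.0854067247953594
[284.37496289 231.70612081]
[284.45020927 203.63367014]
[284.52959734 174.01606396]
```

View pics/w1.png

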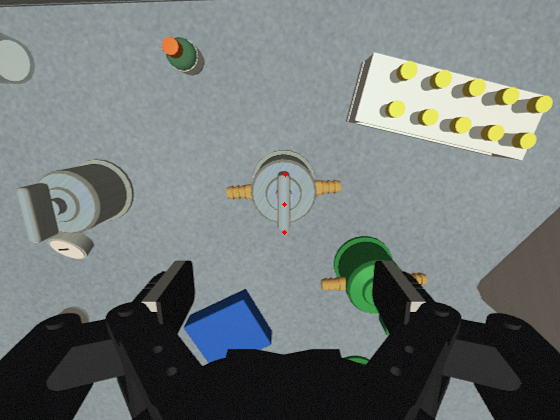

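The projected wing ends, at (284,174) and (284,232), fall on the wing of the two-nozzle tap, and the green look-alike is clear. I descend and grip.

```bash
python3 - <<'E'
from h import *
print(ctrl.move_l([*C,.14],.2))
print(ctrl.move_l([*C,.095],.1,threshold=12))
print(ctrl.get_obs()["position"])
ctrl.set_gripper(0.0,60)
o=ctrl.get_obs();print(o["t"],o["gripper_width"],o["wrist_force"],o["wrist_torque"],o["joint_pos"])
j0=o["joint_pos"].copy()
np.save("j0.npy",j0)
# heading now -.03 -> j6 decreases with heading
for h in(-.2,-.3,-.38,-.42):
    j=j0.copy();j[5]=j0[5]-(h+.03);ctrl.move_joints(j)
    o=ctrl.get_obs();print(h,round(o["t"],2),o["gripper_width"],o["wrist_force"].round(1),o["wrist_torque"].round(2),round(j0[5]-o["joint_pos"][5]-.03,3))
E
```

```text
False
False
[ 0.57604205 -0.22353566  0.09494723]
5.5417 0.011248380369128393 [-3.37313256  3.70302531  5.51555641] [0.60907665 0.28167603 0.06398837] [-4.90062623e-01  1.53720955e-01  1.73959154e+00  1.00369911e-03
  1.24855361e+00  1.11022518e+00]
-0.2 5.83 0.011889060254486855 [-0.9  1.5  2.6] [ 0.12  0.09 -0.1 ] -0.197
-0.3 6.08 0.011198251799933893 [-1.4  0.7  2.4] [ 0.09  0.17 -0.1 ] -0.296
-0.38 6.33 0.010876014321197931 [-2.5  0.7  2.4] [-0.03  0.15 -0.11] -0.376
-0.42 6.58 0.011208730416685943 [-1.3 -0.8  1.6] [-0.06  0.24  0.34] -0.417
```

```bash
python3 - <<'E'
from h import *
j0=np.load("j0.npy")
def go(h):
    j=j0.copy();j[5]=j0[5]-(h+.03);ctrl.move_joints(j)
    o=ctrl.get_obs();print(h,round(o["t"],2),round(o["gripper_width"],4),o["wrist_force"].round(1),o["wrist_torque"].round(2),round(j0[5]-o["joint_pos"][5]-.03,3))
for h in(-.44,0,.4,.46,.5,.53,.56):go(h)
cv2.imwrite("pics/t2.png",cv2.resize(get_image("top")[110:190,320:400,::-1],(480,480)))
E
```

```text
-0.44 6.83 0.0109 [-1.5 -0.9  2.3] [-0.19  0.27  1.13] -0.437
0 7.33 0.0112 [-2.3 -0.7  2.4] [0.07 0.24 0.04] -0.002
0.4 7.79 0.0109 [-2.7  2.6  3.4] [0.26 0.3  0.08] 0.397
0.46 8.04 0.0107 [-2.7  3.2  3.4] [0.45 0.35 0.11] 0.457
0.5 8.29 0.0113 [-3.4  2.8  5.4] [0.56 0.43 0.1 ] 0.498
0.53 8.54 0.0114 [-3.5  5.1  5. ] [ 0.57  0.44 -0.  ] 0.528
0.56 8.79 0.011 [-3.2  4.4  5.6] [ 0.49  0.41 -0.26] 0.557
```

View pics/t2.png

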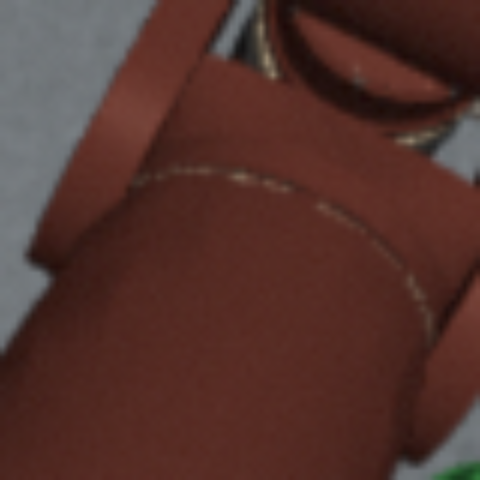

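The top view is blocked by the arm. The torque shows the clockwise stop near heading -0.42 and the block near 0.54. I continue with full swings.

```bash
python3 - <<'E'
from h import *
j0=np.load("j0.npy")
def go(h):
    j=j0.copy();j[5]=j0[5]-(h+.03);ctrl.move_joints(j)
    o=ctrl.get_obs();print(h,round(o["t"],2),round(o["gripper_width"],4),o["wrist_force"].round(1),o["wrist_torque"].round(2),round(j0[5]-o["joint_pos"][5]-.03,3))
go(.58)
for k in range(2):
    for h in(-.36,-.43,-.45,.5,.58,.6):go(h)
E
```

```text
0.58 9.09 0.0109 [-2.8  4.1  5.3] [ 0.43  0.29 -0.58] 0.577
-0.36 9.99 0.0111 [-2.8  1.1  5. ] [ 0.22  0.42 -0.12] -0.36
-0.43 10.24 0.0112 [-3.8  0.9  4.6] [0.18 0.5  0.72] -0.427
-0.45 10.49 0.011 [-3.4  0.9  4.5] [0.07 0.52 1.34] -0.448
0.5 11.4 0.011 [-3.5  3.1  4.4] [0.33 0.53 0.08] 0.498
0.58 11.65 0.0112 [-3.4  3.3  5.7] [0.39 0.49 0.14] 0.579
0.6 11.9 0.0115 [-3.4  2.6  5.8] [0.31 0.58 0.09] 0.598
-0.36 12.82 0.0108 [-3.6  0.7  4.4] [ 0.06  0.48 -0.11] -0.36
-0.43 13.07 0.0109 [-3.8  0.2  5.6] [-0.02  0.61  0.7 ] -0.427
-0.45 13.32 0.011 [-3.5 -1.1  5. ] [-0.17  0.6   1.37] -0.448
0.5 14.22 0.0111 [-3.8  0.8  5.8] [0.08 0.68 0.16] 0.499
0.58 14.47 0.0112 [-3.9  2.   5.2] [0.12 0.61 0.12] 0.579
0.6 14.72 0.0108 [-4.3  2.1  5.2] [0.06 0.62 0.12] 0.598
```

It broke free after the second clockwise swing, since there was no resistance at 0.58–0.60. I turn to open.

```bash
python3 - <<'E'
from h import *
j0=np.load("j0.npy")
def go(h):
    j=j0.copy();j[5]=j0[5]-(h+.03);ctrl.move_joints(j)
    o=ctrl.get_obs();print(h,round(o["t"],2),round(o["gripper_width"],4),o["wrist_force"].round(1),o["wrist_torque"].round(2),round(j0[5]-o["joint_pos"][5]-.03,3));return o
for h in(.8,.95,1.0,1.03,1.06,1.08):
    o=go(h)
    if o["wrist_torque"][2]<-.5:break
ctrl.set_gripper(.05)
o=ctrl.get_obs();p=o["position"];print(o["wrist_force"],o["wrist_torque"],o["gripper_width"])
ctrl.set_gripper(.085)
ctrl.move_l([p[0],p[1],.26],.15)
cv2.imwrite("pics/w3.png",get_image("wrist")[:,:,::-1])
o=ctrl.get_obs();print(o["t"],o["position"])
E
```

```text
0.8 15.03 0.011 [-4.   1.8  5.3] [0.24 0.74 0.15] 0.799
0.95 15.3 0.0112 [-5.6  3.6  7.1] [0.17 0.72 0.06] 0.949
1.0 15.55 0.0111 [-5.2  2.5  6.9] [0.24 0.77 0.09] 0.999
1.03 15.8 0.0111 [-5.6  2.2  6.8] [0.23 0.82 0.06] 1.029
1.06 16.05 0.0114 [-5.5  2.   6.6] [ 0.21  0.77 -1.03] 1.056
[0.06428638 0.60181883 0.35274887] [-0.00344137  0.01548725  0.044459  ] 0.050096049209406884
18.2417 [ 0.57545575 -0.22244816  0.25822716]
```

View pics/w3.png

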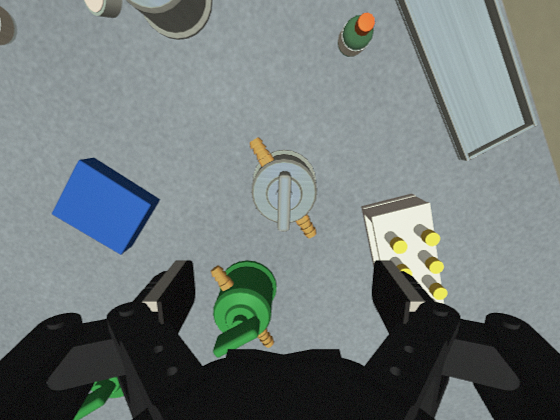

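The wing at (284,200) now stands 31° from the nozzle line, (258,145) to (309,232). That makes it about 59°, or 1.03 rad, open. I retreat and compare the other taps with their starting view.

```bash
python3 - <<'E'
from h import *
ctrl.move_l([.5,-.1,.32],.2)
ctrl.move_joints([0.992,0.053,1.613,0,1.476,-0.119])
im=get_image("top")[:,:,::-1];a=cv2.imread("pics/top0.png")
r=slice(100,215),slice(130,430)
for n,(x0,x1,y0,y1) in dict(single=(145,195,130,185),gauge=(235,285,125,185),seized=(330,395,125,175)).items():
    print(n,cv2.absdiff(im[y0:y1,x0:x1],a[y0:y1,x0:x1]).max(),(cv2.absdiff(im[y0:y1,x0:x1],a[y0:y1,x0:x1]).max(2)>40).sum())
cv2.imwrite("pics/t4.png",cv2.resize(np.vstack([a[r],im[r]]),None,fx=2.5,fy=2.5))
o=ctrl.get_obs();print(o["t"],abs(o["qd"]).max(),o["wrist_force"])
E
```

```text
single 7 0
gauge 7 0
seized 82 107
21.7167 0.0013126265688063118 [-0.18953166  0.54888229  0.80284526]
```

View pics/t4.png

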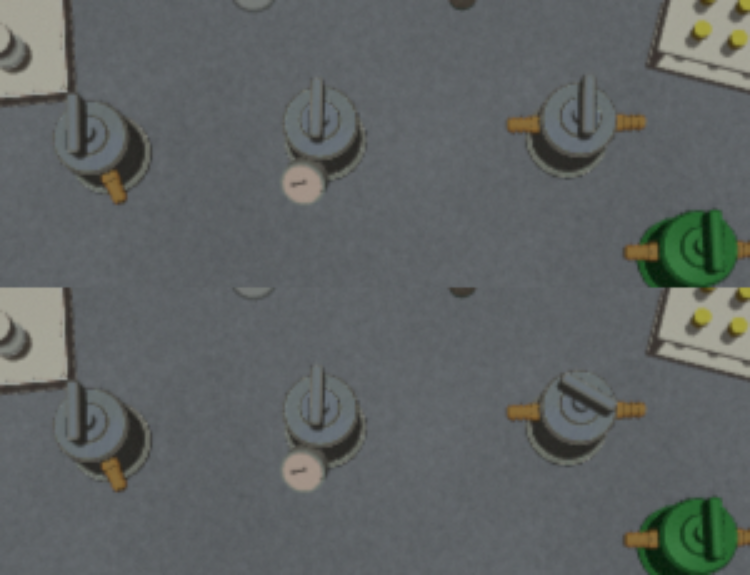

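The before and after views show the seized wing at (585,392) turned well open counter-clockwise, with the other two grey wings and the green one unchanged. I hand the job in.

```bash
python3 -c "
from workcell import job_done
job_done()"
```

```text
the job is handed in; nothing more can be done
```

The seized tap is open and released, and I handed the job in at about 21.7 s with the arm back at its start pose, touching nothing.

**What I did:** I gripped the wing of the grey two-nozzle tap and rocked it to both stops. The block had gone on the swing back after the second clockwise swing. I made one more full swing each way, turned the wing counter-clockwise until I felt the open stop, and let go.

**Last checks:**
- **Opening:** the wrist image shows the wing about 59° (1.03 rad) from square, which agrees with its stop at 1.0.
- **Other taps:** the top view shows no change at the single-nozzle or gauged tap between start and end. The green look-alike in that view also looks unchanged.
- **Forces:** the wrist force stayed under 10 N at every reading I took.

**One failed check:** a top view I took during the rocking was blocked by the arm, so I judged contact with the stops by wrist torque instead.

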